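# Load the blue reference cell into the photometer with its lamp switched off

### The job

Check the photometer with the blue reference cell: turn the red lamp handle to off, lower the blue cell gently into the cell well without dropping it and press it down until it clicks fully home, then turn the lamp handle back on. The lamp must stay off while the cell goes in. Leave the clear cell, the flask and the bottle where they are.

Things in the scene. Friction and masses are not known exactly. Their poses are not given: they have to be found in the camera images.
- photometer: Fixed bench photometer, 250 mm deep (x), 320 wide (y): slate base, pale level deck 105 mm above the bench, sloped screen at its front (-x). Origin: centre of underside; x to its back, y to its left. On the deck at x +20: cell well at y +70, lamp isolator at y -90. A grey housing at x 82 to 122, y -5 to 145 stands 20 above the deck; otherwise only handle and loaded cell rise over 8.
- cell_well (a point): Centre of the cell well's floor, 60 mm above the bench, 45 below the deck; axes as the photometer's. Straight slot 113 (y) by 29 (x) mm; a black 45-degree guide collar at its mouth, 7 high. A sprung ball stands 4 mm out of each end wall 17 above the floor: a cell let in rests on them some 20 mm up; a push of about 12 N takes it past them and it clicks down on to the floor.
- lamp_handle (a joint): Angle of the lamp handle about its upright axis, rad, growing clockwise seen from above. 0 = off: its white stripe points to the white mark (photometer's +y). 1.571 = on: stripe to the green mark (photometer's +x). Starts on. A sprung detent holds it at both ends; it resists with up to 0.25 N m until 0.785, then snaps on to the other end by itself.
- handle_grip (a point): On the handle's turning axis at mid-height of its red grip bar, 139 mm above the bench; axes turn with the handle: y along the bar to its white stripe, z up. Bar 16 mm thick (x), 74 long (y -30 to +44), 36 high (z -18 to +18), on a round red foot 50 across and 12 high on a yellow disc 108 across.
- blue_cell: The cell to load, loose, upright on the bench, about 0.3 kg: blue glass in an alloy frame, 110 mm (its y) by 26 (x) by 54 high, on it a centred blue grip tab 60 (y) by 14 (x), from 54 to 86 above the underside. Origin: centre of underside. Grooves across both ends take the balls; ends alike, either way round fits. Home, its y lies along the well's y and its origin at cell_well.
- clear_cell: Clear blank cell with a white grip tab, same shape and size as the blue one, loose, upright on the bench on the other side of the photometer. To be left alone. Origin: centre of underside.
- flask: Empty clear glass volumetric flask with green stopper, 184 mm high, 76 across, loose. To be left alone. Origin: centre of underside.
- reagent_bottle: Brown bottle with white cap, 68 mm across, 135 high, loose. To be left alone. Origin: centre of underside.
Things that resemble listed ones, but are neither listed nor needed, are in the scene too. Leave any orange look-alike of the blue_cell alone.

How it is judged:
By the outcome, as a careful person would: the job done as asked, in the order asked, and still so for the second after the job is handed in, with the robot touching nothing.
It also fails if it takes over 72 s, if anything falls off the work surface, if the arm or the gripper's body presses on something with over 40 N, if the wrist force passes 120 N, or if a joint passes its speed limit or range.

### The arm

A 6-joint arm with a two-finger parallel gripper is mounted at the origin on the work surface. World frame = base frame: x ahead of the robot, y to its left, z up, the work surface at z = 0. Lengths are in m, angles in rad, forces in N, time in s.
With the tool pointing down it reaches from about 0.25 to 0.775 m from the base axis. Payload 8.9 kg.
Tool frame: the origin (TCP) lies midway between the tips of the shut fingers; the grasp point (between the pads) lies 19 mm behind it; z points along the fingers, y is the line along which they close (so a half turn about z gives the same grasp; the last joint's range is limited). The gripper opens to 85 mm and grips with 20 to 120 N. Pads are 22 mm wide; open, the fingers measure 114 mm over their backs; the gripper's body (76 mm by 85 mm) begins 54 mm behind the grasp point. The pads swing forward as they close: fully open they stand 13 mm farther back than shut.
Start: joints at [-1.319, 0.291, -0.153, 1.127, 0, 1.431], TCP at [0.2, -0.485, 0.2] pointing down, gripper open.
Joint ranges: [-2.52, 2.52], [-0.91, 1.74], [-1.3, 1.37], [-1.96, 2.02], [-1.52, 1.47], [-3.14, 3.14]. Speed limits (rad/s): [2.22, 2.22, 2.79, 3.14, 3.14, 3.14].

### API

Orientations are given as a unit quaternion [w, x, y, z].
In Python, from workcell import manip gives the robot as it stands. The module is installed in compiled form; this text tells all that it offers.
- The arm moves only by the tool drive_tool, never from a script. Its argument "moves" is text: rows parted by semicolons, each of 7 numbers parted by spaces: the opening in per cent of the stroke, from 0 (shut) to 100 (fully open), then the shift along the tool's x, y, z in cm, then the turn, a rotation vector about the tool's x, y, z in degrees. A call has 1 to 8 rows; each row is the pose to reach, as a shift and turn from the pose commanded when the call began, along the tool's axes at that moment; what a row does not reach only later rows make up. A row lasts 1/12 s, in which the tool goes at most 41.7 mm and 7.16 degrees, less where a joint would pass 70% of its speed; a pose out of reach is approached as far as the arm can. A call with a gripper value outside its range is refused whole. The fingers move at their own pace and stop on an object; "grip_force" is the grip in N (left out, the last holds). Time passes only in rows, so rows that repeat a pose let the fingers close. It gives the time, the measured TCP pose, the force, the opening and the grip force at its end, in the units of the state.
- manip.observe(): the state, without advancing time (a new reading comes with each control period).
- manip.get_image(name): name is "side" or "top" or "wrist"; returns (picture, depth): 420x560x3 uint8, red, green, blue; 420x560 float32, m along the optical axis (not along the pixel's ray), 0 where there is no reading.
- manip.camera_params(name): a dict with "fx", "fy", "cx", "cy" (pixels), "rvec" (rotation vector, rad) and "tvec" (3), from world to camera coordinates, as OpenCV has them. Camera axes: x right, y down, z forward; pixel columns grow to the right and rows downward; lengths in m; the calibration is good to about 2 mm. A picture is of the moment at which its call begins: read the wrist's pose just before it. camera_params takes no time and is no camera call; for the wrist camera it gives the pose at the moment of the call.
- manip.finish_job(): hands the job in; it is judged then, once.
Trained networks look in the newest picture that a camera, given by its name, has taken for a name from the list of things; names that differ only in an ending like _2 or _b are one class to them, and where a whole thing is asked for, a point or a joint stands for the part that bears it (a point fixed in the world has none). Each returns a list of dicts, best first, with "score" (0 to 1); they miss things now and then, are a little off and sometimes report something else, mostly with a low value. They report only what shows in the picture. A call takes as long as a camera call. They do not tell look-alikes from the thing itself.
- manip.trace(camera, thing): "pixels" (420x560 bool, what is visible of it) and "bbox" ([left, top, right, bottom] in pixels, round what is visible of it).
The state is a dict: "t": time; "qpos": joint angles; "joint_vel": joint speeds; "effort": joint torques, N m; "tool_pos": TCP position; "orientation": TCP orientation; "contact_force": force on the tool from outside, world axes, zero at the start; "moment": the same for the moment, N m; "gripper_width": finger opening in m; "grasp_force": force on a finger pad.
Only numpy, scipy, OpenCV 4.12 (cv2) and the standard library are available. Lean on these libraries where they do the work, as an engineer would, in place of code of your own. Each camera call takes 0.05 s, during which the arm holds its last target. There are 200 camera calls.

## Working session

There is one attempt and no reset: what is moved stays moved. The work goes in short steps, Python scripts to look and compute and a tool call to move; the robot and the scene stay as the last step left them, time stands still between calls to the robot, and variables do not carry over. Pictures are saved under pics/ and viewed, at most 10 in all, crops included, and the job is handed in when it is done.

Besides the shell and the picture viewer there is one more tool, called after "Call:" as name(argument=value, ...) on one line, values as JSON. drive_tool: Moves the arm, as the interface text tells. Its arguments: {"type":"object","properties":{"moves":{"type":"string"},"grip_force":{"type":"number"}},"required":["moves"]}

```bash
mkdir -p pics
cat > h.py <<'E'
import numpy as np, cv2
from scipy.spatial.transform import Rotation as R
from workcell import manip
def cam(n):
    p=manip.camera_params(n); K=np.array([[p['fx'],0,p['cx']],[0,p['fy'],p['cy']],[0,0,1.]])
    return K,cv2.Rodrigues(np.array(p['rvec'],float))[0],np.array(p['tvec'],float).ravel()
def cloud(n,d,c=None):
    K,Rm,t=c or cam(n); v,u=np.mgrid[:d.shape[0],:d.shape[1]]
    P=np.stack([(u-K[0,2])/K[0,0]*d,(v-K[1,2])/K[1,1]*d,d],-1)
    return (P-t)@Rm
def save(n,im): cv2.imwrite('pics/'+n+'.png',im[...,::-1])
def proj(n,p):
    K,Rm,t=cam(n); q=K@(Rm@np.array(p)+t); return q[:2]/q[2]
E
python3 - <<'E'
from h import *
for n in ('top','side'):
    im,d=manip.get_image(n); save(n+'0',im); np.save(n+'.npy',d); np.save(n+'im.npy',im)
    P=cloud(n,d)
    print(n,manip.camera_params(n))
    for th in ('photometer','lamp_handle','blue_cell','clear_cell','flask','reagent_bottle'):
        for r in manip.trace(n,th)[:4]:
            m=r['pixels']&(d>0); q=P[m]
            print(th,round(r['score'],2),np.round(r['bbox']),np.round(np.median(q,0),3),np.round(np.percentile(q,[2,98],axis=0),3).tolist() if len(q) else 0)
print(manip.observe())
E
```

```text
top {'fx': 534.8135328757534, 'fy': 534.8135328757534, 'cx': 269.99445355127517, 'cy': 205.57819009253853, 'rvec': array([ 2.14580734, -2.14080215,  0.20276171]), 'tvec': array([-0.01084611,  0.54409385,  1.220662  ])}
photometer 0.83 [192. 133. 332. 251.] [0.56  0.014 0.104] [[0.445, -0.136, 0.052], [0.685, 0.163, 0.128]]
lamp_handle 0.72 [285. 160. 312. 196.] [ 0.587 -0.075  0.151] [[0.556, -0.098, 0.116], [0.625, -0.055, 0.16]]
blue_cell 0.86 [344. 206. 394. 239.] [ 0.5   -0.24   0.054] [[0.475, -0.297, -0.002], [0.531, -0.195, 0.088]]
blue_cell 0.65 [192. 134. 333. 251.] [0.56  0.014 0.104] [[0.445, -0.135, 0.056], [0.685, 0.163, 0.128]]
blue_cell 0.64 [375. 268. 428. 288.] [ 0.374 -0.31   0.054] [[0.358, -0.371, -0.001], [0.395, -0.263, 0.088]]
flask 0.96 [101. 135. 141. 169.] [0.664 0.34  0.063] [[0.636, 0.313, 0.027], [0.7, 0.375, 0.184]]
reagent_bottle 0.67 [388. 141. 424. 178.] [ 0.65  -0.327  0.091] [[0.628, -0.365, 0.0], [0.689, -0.305, 0.137]]
side {'fx': 418.4607033676911, 'fy': 418.4607033676911, 'cx': 279.98800297036706, 'cy': 211.6721520997028, 'rvec': array([ 0.25039
[... 1085 characters left out ...]
([-1.31928408e+00,  2.90681714e-01, -1.53380576e-01,  1.12667822e+00,
       -9.08337955e-07,  1.43149433e+00]), 'joint_vel': array([-5.16796396e-05, -2.18328254e-03, -9.01430417e-04, -6.22248080e-04,
        4.74621896e-04, -3.21916725e-04]), 'effort': array([-8.90056508e-04, -5.36905038e+01,  3.31599927e+01,  1.48121893e-03,
       -9.82919482e-05,  1.22254582e-05]), 'tool_pos': array([ 0.200002  , -0.48543507,  0.19992187]), 'orientation': array([2.78915051e-05, 9.80968701e-01, 1.94165925e-01, 1.11161556e-06]), 'contact_force': array([-0.01617632,  0.44826417, -0.26682201]), 'moment': array([-0.02679318,  0.01306817, -0.04727467]), 'grasp_force': 0.0, 'gripper_width': 0.08528063414211727}
```

View pics/top0.png

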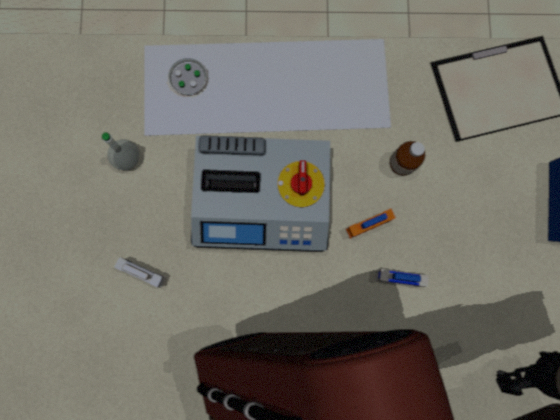

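View pics/side0.png

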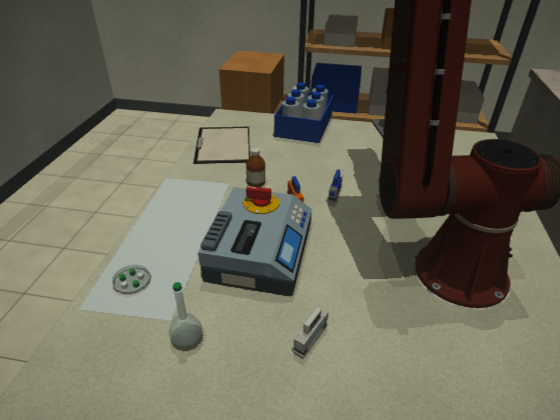

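Top view: the look-alikes for the blue cell are the orange-framed cell with a blue tab at (371,223), the alloy-framed cell with blue glass and tab at (402,278), and the clear cell with a white tab at (138,272). By the description I choose (402,278). Next: a close crop to check it, plus finer poses.

Run:
```python
from h import *
im=np.load('topim.npy'); d=np.load('top.npy'); P=cloud('top',d)
c=cv2.resize(im[120:300,185:440],None,fx=3,fy=3,interpolation=cv2.INTER_CUBIC); save('crop0',c)
def rect(m,name):
    q=P[m]; r=cv2.minAreaRect((q[:,:2]*1000).astype(np.float32)); print(name,m.sum(),np.round(np.median(q,0),4),np.round(q.mean(0),4),[np.round(x,1) for x in r])
    C=np.cov(q[:,:2].T); w,V=np.linalg.eigh(C); print('  axis deg',np.degrees(np.arctan2(V[1,1],V[0,1])))
v,u=np.mgrid[:420,:560]
box=lambda l,t,r,b:(u>=l)&(u<r)&(v>=t)&(v<b)
z=P[...,2]
rect(box(340,255,440,300)&(z>.045)&(z<.06),'blue frame')
rect(box(340,255,440,300)&(z>.078)&(z<.1),'blue tab')
ph=box(180,125,345,260)
rect(ph&(z>.101)&(z<.109),'deck')
rect(ph&(z>.119)&(z<.13)&(u<280),'housing')
rect(ph&(z>.145)&(z<.17),'bar')
hsv=cv2.cvtColor(im,cv2.COLOR_RGB2HSV)
dark=(hsv[...,2]<70)&box(195,165,268,198)
K,Rm,t=cam('top')
def ray(uv,z):
    r=Rm.T@np.array([(uv[0]-K[0,2])/K[0,0],(uv[1]-K[1,2])/K[1,1],1]); o=-Rm.T@t; return o+r*(z-o[2])/r[2]
cn=np.argwhere(dark)[:,::-1].astype(np.float32); r=cv2.minAreaRect(cn); print('collar px',r,'->',ray(r[0],.110))
ye=(hsv[...,0]>20)&(hsv[...,0]<32)&(hsv[...,1]>130)&box(270,150,335,215)
cn=np.argwhere(ye)[:,::-1].astype(np.float32);r=cv2.fitEllipse(cv2.convexHull(cn)); print('disc',r,ray(r[0],.107))
```

```text
blue frame 338 [ 0.3743 -0.3043  0.0532] [ 0.3752 -0.3135  0.053 ] [array([ 375.9, -317.8]), array([111. ,  26.6]), np.float64(82.5)]
  axis deg 81.84478575471505
blue tab 173 [ 0.3754 -0.3178  0.0851] [ 0.3754 -0.3176  0.0849] [array([ 375.6, -318.5]), array([62.1, 14.6]), np.float64(82.3)]
  axis deg 82.46899070315833
deck 7675 [ 0.574  -0.0014  0.1048] [0.5836 0.0069 0.1048] [array([591.7,  12.7]), array([311.5, 204. ]), np.float64(88.9)]
  axis deg 97.0345490500792
housing 1061 [0.6708 0.0803 0.1242] [0.6708 0.0801 0.1241] [array([671.4,  79.9]), array([148.9,  40.8]), np.float64(88.4)]
  axis deg 88.30527782273347
bar 260 [ 0.5898 -0.0767  0.1558] [ 0.5903 -0.0762  0.1552] [array([591.6, -76.4]), array([15.5, 73.3]), np.float64(89.2)]
  axis deg 179.18422468944448
collar px ((230.4340057373047, 181.0462646484375), (58.969322204589844, 21.472702026367188), 1.8476102352142334) -> [0.58912536 0.08124724 0.11      ]
disc ((300.6325988769531, 183.67552185058594), (45.16263198852539, 46.11113357543945), 111.66273498535156) [ 0.5844901  -0.07785008  0.107     ]
```

View pics/crop0.png

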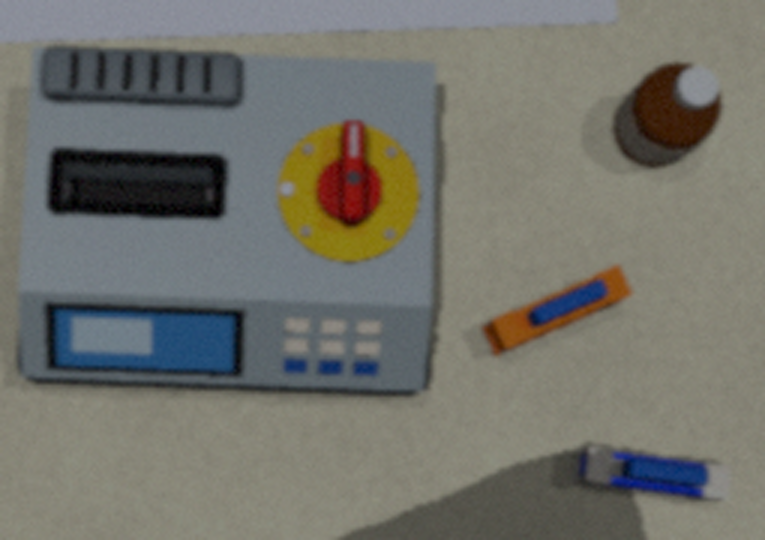

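The crop shows the alloy frame with blue glass and tab at (653,470), so this is the right cell. The orange look-alike is at (560,310) and the handle's stripe points up (on). I'll write a move helper and go above the handle.

```bash
cat > go.py <<'E'
import sys; from h import *
# target x y z psi(deg, world yaw of tool x), tool straight down
def go(x,y,z,psi):
    s=manip.observe(); w,a,b,c=s['orientation']; Rt=R.from_quat([a,b,c,w])
    T=R.from_euler('z',psi,degrees=True)*R.from_euler('x',180,degrees=True)
    sh=Rt.inv().apply(np.array([x,y,z])-s['tool_pos'])*100
    print('shift cm',np.round(sh,2),'turn',np.round((Rt.inv()*T).as_rotvec(degrees=True),1))
    ax=Rt.as_matrix()[:,0]
    print('t',round(s['t'],2),'pos',np.round(s['tool_pos'],4),'psi',round(np.degrees(np.arctan2(ax[1],ax[0])),2),'q6',round(s['qpos'][5],2),'F',np.round(s['contact_force'],1),'w',round(s['gripper_width'],4))
if __name__=='__main__':
    go(*map(float,sys.argv[1:5]))
E
python3 go.py .585 -.078 .215 -1.6
```

```text
shift cm [ 51.12 -23.01  -1.51] turn [ 0. -0. 24.]
t 0.7 pos [ 0.2    -0.4854  0.1999] psi 22.39 q6 1.43 F [-0.   0.4 -0.3] w 0.0853
```

Call:
drive_tool(moves="100 4 -1.8 -1.5 0 0 0; 100 8 -3.6 -1.5 0 0 0; 100 11.5 -5.2 -1.5 0 0 0; 100 15 -6.8 -1.5 0 0 0; 100 18.5 -8.4 -1.5 0 0 0; 100 22 -10 -1.5 0 0 0; 100 25.5 -11.5 -1.5 0 0 0; 100 29 -13 -1.5 0 0 0", grip_force=80)

```text
t: 1.37
tool_pos: [0.4197, -0.2532, 0.2152]
orientation: [0.0, 0.981, 0.194, 0.0]
contact_force: [0.7, -0.5, 0.8]
gripper_width: 0.0852
grasp_force: 0.0
```

```bash
python3 go.py .585 -.078 .215 -1.6
```

```text
shift cm [ 2.196e+01 -9.900e+00  2.000e-02] turn [ 0. -0. 24.]
t 1.37 pos [ 0.4197 -0.2532  0.2152] psi 22.39 q6 2.06 F [ 0.7 -0.5  0.8] w 0.0852
```

Call:
drive_tool(moves="100 3.7 -1.7 0 0 0 5; 100 7.4 -3.4 0 0 0 10; 100 11 -5 0 0 0 15; 100 14.7 -6.6 0 0 0 20; 100 18 -8.2 0 0 0 24; 100 20.5 -9.3 0 0 0 24; 100 22 -9.9 0 0 0 24; 100 22 -9.9 0 0 0 24")

```text
t: 2.03
tool_pos: [0.5862, -0.0768, 0.2144]
orientation: [-0.0, 1.0, -0.012, 0.0]
contact_force: [-0.9, -0.3, -1.4]
gripper_width: 0.0856
grasp_force: 0.0
```

```bash
python3 go.py .585 -.078 .128 -1.6
python3 - <<'E'
from h import *
c=cam('wrist'); im,d=manip.get_image('wrist'); save('w1',im); np.save('w1d',d); np.save('w1i',im); np.savez('w1c',K=c[0],R=c[1],t=c[2])
P=cloud('wrist',d,c)
for r in manip.trace('wrist','lamp_handle')[:2]:
    m=r['pixels']&(d>0); z=P[...,2]; m2=m&(z>.145)
    q=P[m2]; print(r['score'],r['bbox'],np.median(q,0) if len(q) else 0)
    if len(q)>10: print([np.round(x,1) for x in cv2.minAreaRect((q[:,:2]*1000).astype(np.float32))])
z=P[...,2]; q=P[(z>.1)&(z<.17)]; print(np.round(q.min(0),3),np.round(q.max(0),3))
E
```

```text
shift cm [-0.12  0.13  8.64] turn [-0.  -0.   0.2]
t 2.03 pos [ 0.5862 -0.0768  0.2144] psi -1.42 q6 2.91 F [-0.9 -0.3 -1.4] w 0.0856
0.75 [244.1, 144.7, 309.2, 255.9] [ 0.59338946 -0.07799713  0.15684112]
[array([590.1, -77.8]), array([15.8, 73.3]), np.float64(89.1)]
[ 0.486 -0.146  0.1  ] [0.694 0.166 0.16 ]
```

View pics/w1.png

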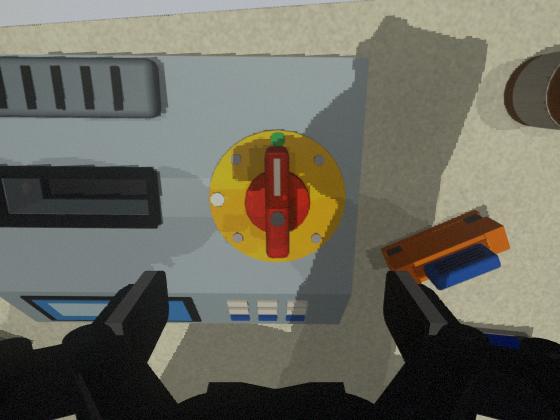

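The wrist view shows the handle at (277,205), with its stripe at (277,178) pointing to the green mark. The fingers straddle it well. Descending and gripping.

Call:
drive_tool(moves="100 -0.25 0.1 3 0 0 0; 100 -0.25 0.1 6 0 0 0; 80 -0.25 0.1 8.5 0 0 0; 50 -0.25 0.1 8.5 0 0 0; 10 -0.25 0.1 8.5 0 0 0; 0 -0.25 0.1 8.5 0 0 0; 0 -0.25 0.1 8.5 0 0 0; 0 -0.25 0.1 8.5 0 0 0", grip_force=60)

```text
t: 2.8
tool_pos: [0.5828, -0.0808, 0.1317]
orientation: [0.0, 1.0, -0.014, 0.001]
contact_force: [-0.2, -0.5, 0.3]
gripper_width: 0.0123
grasp_force: 0.0
```

Call:
drive_tool(moves="0 0 0 0 0 0 0; 0 0 0 0 0 0 0; 0 0 0 0 0 0 0")

```text
t: 3.05
tool_pos: [0.582, -0.0804, 0.1303]
orientation: [0.0, 1.0, -0.014, 0.0]
contact_force: [-0.2, 0.9, -0.8]
gripper_width: 0.0003
grasp_force: 0.0
```

```bash
python3 go.py .5835 -.0778 .129 -1.4
```

```text
shift cm [ 0.15 -0.26  0.13] turn [ 0.  -0.  -0.2]
t 3.05 pos [ 0.582  -0.0804  0.1303] psi -1.61 q6 2.91 F [-0.2  0.9 -0.8] w 0.0003
```

```bash
python3 - <<'E'
from h import *
im,d=manip.get_image('wrist'); a,ds=manip.get_image('side')
save('w2',np.hstack([cv2.resize(im,(400,300)),cv2.resize(a[120:270,200:400],(400,300),interpolation=cv2.INTER_CUBIC)]))
E
python3 go.py .5835 -.0778 .129 -1.4
```

```text
shift cm [ 0.16 -0.25  0.11] turn [ 0.  -0.  -0.2]
t 3.15 pos [ 0.5819 -0.0803  0.1301] psi -1.6 q6 2.91 F [-0.1 -0.5 -0.4] w 0.0002
```

View pics/w2.png

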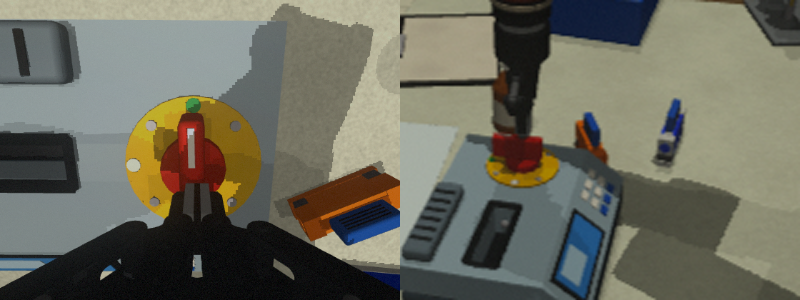

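Run:
```python
from h import *
s=manip.observe(); c=cam('wrist'); im,d=manip.get_image('wrist'); P=cloud('wrist',d,c); z=P[...,2]
print('tcp',s['tool_pos'],'w',s['gripper_width'],'proj',proj('wrist',s['tool_pos']),proj('wrist',s['tool_pos']+[0,0,.027]))
hsv=cv2.cvtColor(im,cv2.COLOR_RGB2HSV); red=((hsv[...,0]<8)|(hsv[...,0]>172))&(hsv[...,1]>130)
for lo,hi in ((.11,.13),(.13,.15),(.15,.17)):
    q=P[red&(z>lo)&(z<hi)]; print(lo,len(q),np.round(np.percentile(q,[1,99],axis=0),3).tolist() if len(q) else '')
for v in range(200,330,15): print(v,[tuple(np.round(P[v,u],3)) for u in (262,276,290)])
im,d=manip.get_image('side');P=cloud('side',d)
print('side tcp proj',proj('side',s['tool_pos']),proj('side',s['tool_pos']+[0,0,.027]))
dk=(im.max(-1)<60)&(d>0)&(abs(P[...,0]-.583)<.06)&(abs(P[...,1]+.08)<.06)&(P[...,2]>.115)
q=P[dk];print('dark near',len(q),np.round(np.percentile(q,[0,5,50],axis=0),3).tolist() if len(q) else '')
```

```text
tcp [ 0.58186667 -0.08028244  0.13007   ] w 0.00024980543779395053 proj [274.2797068  246.21855601] [274.02313467 269.82608965]
0.11 2976 [[0.566, -0.101, 0.115], [0.605, -0.055, 0.123]]
0.13 150 [[0.624, -0.086, 0.13], [0.627, -0.072, 0.15]]
0.15 2772 [[0.584, -0.086, 0.153], [0.626, -0.07, 0.158]]
200 [(np.float64(0.614), np.float64(-0.076), np.float64(0.158)), (np.float64(0.614), np.float64(-0.082), np.float64(0.157)), (np.float64(0.604), np.float64(-0.089), np.float64(0.122))]
215 [(np.float64(0.607), np.float64(-0.076), np.float64(0.156)), (np.float64(0.607), np.float64(-0.082), np.float64(0.157)), (np.float64(0.595), np.float64(-0.089), np.float64(0.121))]
230 [(np.float64(0.601), np.float64(-0.076), np.float64(0.158)), (np.float64(0.601), np.float64(-0.082), np.float64(0.158)), (np.float64(0.587), np.float64(-0.089), np.float64(0.121))]
245 [(np.float64(0.594), np.float64(-0.075), np.float64(0.157)), (np.float64(0.594), np.float64(-0.081), np.float64(0.157)), (np.float64(0.578), np.float64(-0.089), np.float64(0.12))]
260 [(np.float64(0.592), np.float64(-0.076), np.float64(0.16
[... 319 characters left out ...]
oat64(0.592), np.float64(-0.077), np.float64(0.194)), (np.float64(0.592), np.float64(-0.081), np.float64(0.194)), (np.float64(0.592), np.float64(-0.086), np.float64(0.194))]
305 [(np.float64(0.593), np.float64(-0.077), np.float64(0.205)), (np.float64(0.589), np.float64(-0.081), np.float64(0.198)), (np.float64(0.593), np.float64(-0.086), np.float64(0.205))]
320 [(np.float64(0.593), np.float64(-0.077), np.float64(0.212)), (np.float64(0.585), np.float64(-0.081), np.float64(0.199)), (np.float64(0.593), np.float64(-0.085), np.float64(0.212))]
side tcp proj [261.14148037 195.3826546 ] [261.02268634 187.72106583]
dark near 5871 [[0.523, -0.135, 0.116], [0.536, -0.077, 0.252], [0.58, -0.043, 0.497]]
```

Run:
```python
from h import *
d=np.load('w1d.npy'); c=np.load('w1c.npz'); P=cloud('wrist',d,(c['K'],c['R'],c['t']))
# open fingers in w1: tips left (150,272), right (400,272)
for u,v in ((150,276),(155,290),(140,300),(120,340),(400,276),(395,290),(410,300),(435,340)): print((u,v),np.round(P[v,u],3))
print('cam w1',-c['R'].T@c['t'])
c=cam('wrist'); im,d=manip.get_image('wrist'); P=cloud('wrist',d,c)
print('cam now',-c[1].T@c[2]); s=manip.observe(); print(s['tool_pos'],s['contact_force'],s['moment'],s['qpos'],s['effort'])
for v in range(244,262,2): print(v,[tuple(np.round(P[v,u],3).tolist()) for u in (258,266,274,282,290,296)])
```

```text
(150, 276) [ 0.597 -0.032  0.267]
(155, 290) [ 0.595 -0.035  0.272]
(140, 300) [ 0.598 -0.034  0.284]
(120, 340) [ 0.593 -0.033  0.299]
(400, 276) [ 0.595 -0.123  0.268]
(395, 290) [ 0.592 -0.12   0.272]
(410, 300) [ 0.595 -0.121  0.283]
(435, 340) [ 0.596 -0.12   0.306]
cam w1 [ 0.65800424 -0.07949815  0.38859707]
cam now [ 0.65369359 -0.08311559  0.30406566]
[ 0.58174125 -0.0802885   0.12987504] [ 0.75305275 -0.66355876 -0.34707893] [ 0.00633631 -0.01404772  0.00815881] [-2.61604334e-01  4.53355566e-01 -9.95191255e-02  1.01805190e+00
 -1.91392911e-06  2.90797499e+00] [ 1.91275925e-03 -6.33433127e+01  3.19229043e+01  4.80907722e-03
 -9.75629587e-05 -9.83421251e-05]
244 [(0.594, -0.074, 0.157), (0.594, -0.077, 0.158), (0.594, -0.081, 0.158), (0.593, -0.084, 0.155), (0.579, -0.089, 0.12), (0.579, -0.092, 0.121)]
246 [(0.593, -0.074, 0.158), (0.594, -0.077, 0.158), (0.593, -0.081, 0.157), (0.593, -0.084, 0.157), (0.578, -0.089, 0.121), (0.578, -0.092, 0.121)]
248 [(0.593, -0.074, 0.158), (0.592, -0.077, 0.157), (0.592, -0.081, 0.157), (0.592, -0.084, 0.157), (0.577, -0.088, 0.122), (0.
[... 204 characters left out ...]
, -0.077, 0.157), (0.59, -0.081, 0.157), (0.59, -0.084, 0.157), (0.574, -0.089, 0.12), (0.574, -0.092, 0.12)]
254 [(0.59, -0.074, 0.157), (0.589, -0.077, 0.157), (0.59, -0.081, 0.158), (0.589, -0.084, 0.156), (0.574, -0.088, 0.122), (0.573, -0.092, 0.121)]
256 [(0.589, -0.074, 0.157), (0.589, -0.077, 0.158), (0.589, -0.08, 0.158), (0.588, -0.084, 0.157), (0.572, -0.088, 0.121), (0.572, -0.092, 0.121)]
258 [(0.587, -0.073, 0.156), (0.592, -0.077, 0.167), (0.592, -0.081, 0.167), (0.592, -0.084, 0.167), (0.592, -0.087, 0.166), (0.571, -0.092, 0.121)]
260 [(0.587, -0.074, 0.158), (0.592, -0.077, 0.168), (0.591, -0.081, 0.167), (0.592, -0.084, 0.17), (0.592, -0.087, 0.169), (0.57, -0.092, 0.121)]
```

The wrist depth shows the shut fingertips at z≈0.166 while the reported TCP is 0.130. The fingers really end about 36 mm above the reported TCP, so they closed just over the bar (top 0.157) without touching. I'll allow for that 36 mm from here on: open in place, go down 3.6 cm, then grip.

Call:
drive_tool(moves="100 0.15 -0.25 0 0 0 0; 100 0.15 -0.25 0 0 0 0; 100 0.15 -0.25 0 0 0 0; 100 0.15 -0.25 0 0 0 0; 100 0.15 -0.25 0 0 0 0; 100 0.15 -0.25 1.2 0 0 0; 100 0.15 -0.25 2.4 0 0 0; 100 0.15 -0.25 3.6 0 0 0")

```text
t: 3.97
tool_pos: [0.5835, -0.078, 0.0937]
orientation: [0.0, 1.0, -0.014, 0.0]
contact_force: [0.5, -0.0, 0.6]
gripper_width: 0.0851
grasp_force: 0.0
```

Call:
drive_tool(moves="50 0 0 0 0 0 0; 0 0 0 0 0 0 0; 0 0 0 0 0 0 0; 0 0 0 0 0 0 0; 0 0 0 0 0 0 0; 0 0 0 0 0 0 0; 0 0 0 0 0 0 0; 0 0 0 0 0 0 0", grip_force=60)

```text
t: 4.63
tool_pos: [0.5838, -0.0774, 0.0947]
orientation: [-0.0, 1.0, -0.014, 0.001]
contact_force: [-0.2, 3.7, 5.9]
gripper_width: 0.0152
grasp_force: 58.9
```

```bash
python3 go.py .5835 -.0778 .093 88.4
```

```text
shift cm [-0.03  0.04  0.17] turn [  0.   -0.1 -90. ]
t 4.63 pos [ 0.5838 -0.0774  0.0947] psi -1.59 q6 2.91 F [-0.2  3.7  5.9] w 0.0152
```

Bar gripped (15 mm, 59 N). Turning it to off, counter-clockwise.

Call:
drive_tool(moves="0 0 0 -0.1 0 0 -6; 0 0 0 -0.1 0 0 -12; 0 0 0 -0.1 0 0 -18; 0 0 0 -0.1 0 0 -24; 0 0 0 -0.1 0 0 -30; 0 0 0 -0.1 0 0 -36; 0 0 0 -0.1 0 0 -42; 0 0 0 -0.1 0 0 -48")

```text
t: 5.3
tool_pos: [0.5837, -0.077, 0.0948]
orientation: [-0.001, 0.918, 0.396, 0.001]
contact_force: [1.3, 4.6, -2.1]
gripper_width: 0.0151
grasp_force: 60.1
```

Call:
drive_tool(moves="0 0 0 0 0 0 -6; 0 0 0 0 0 0 -12; 0 0 0 0 0 0 -18; 0 0 0 0 0 0 -24; 0 0 0 0 0 0 -30; 0 0 0 0 0 0 -36; 0 0 0 0 0 0 -42; 0 0 0 0 0 0 -42")

```text
t: 5.97
tool_pos: [0.5834, -0.0769, 0.0948]
orientation: [-0.001, 0.715, 0.699, 0.001]
contact_force: [1.8, 5.5, -1.6]
gripper_width: 0.0151
grasp_force: 60.3
```

```bash
python3 go.py .5835 -.0778 .093 88.4
```

```text
shift cm [-0.09  0.01  0.18] turn [ 0.  -0.1  0.3]
t 5.97 pos [ 0.5834 -0.0769  0.0948] psi 88.71 q6 1.34 F [ 1.8  5.5 -1.6] w 0.0151
```

Call:
drive_tool(moves="100 0 0 0 0 0 0; 100 0 0 0 0 0 0; 100 0 0 0 0 0 0; 100 0 0 0 0 0 0; 100 0 0 -3 0 0 0; 100 0 0 -7 0 0 0; 100 0 0 -10 0 0 0; 100 0 0 -10 0 0 0")

```text
t: 6.63
tool_pos: [0.5866, -0.0789, 0.2015]
orientation: [0.004, 0.717, 0.697, 0.002]
contact_force: [0.6, 0.0, -0.6]
gripper_width: 0.0856
grasp_force: 0.0
```

```bash
python3 go.py .3755 -.318 .14 82.4
python3 - <<'E'
from h import *
im,d=manip.get_image('top'); P=cloud('top',d); z=P[...,2]
hsv=cv2.cvtColor(im,cv2.COLOR_RGB2HSV); red=((hsv[...,0]<8)|(hsv[...,0]>172))&(hsv[...,1]>130)
q=P[red&(z>.145)&(z<.17)&(P[...,0]>.5)]; print(len(q),[np.round(x,1) for x in cv2.minAreaRect((q[:,:2]*1000).astype(np.float32))] if len(q)>5 else 0)
E
```

```text
shift cm [-24.5  -20.46   6.02] turn [0.5 0.1 5.9]
t 6.63 pos [ 0.5866 -0.0789  0.2015] psi 88.34 q6 1.34 F [ 0.6  0.  -0.6] w 0.0856
0 0
```

Call:
drive_tool(moves="100 -3 -2.5 0 0 0 0; 100 -6 -5 0 0 0 1; 100 -9 -7.5 0 0 0 2; 100 -12 -10 0 0 0 3; 100 -15.3 -12.8 1 0 0 4; 100 -18.5 -15.5 2 0 0 5; 100 -21.5 -18 4 0 0 6; 100 -24.5 -20.5 6 0 0 6")

```text
t: 7.35
tool_pos: [0.3749, -0.3127, 0.138]
orientation: [0.0, 0.753, 0.658, -0.0]
contact_force: [0.4, -0.9, 0.6]
gripper_width: 0.0855
grasp_force: 0.0
```

Call:
drive_tool(moves="100 0 0 0 0 0 0; 100 0 0 0 0 0 0")

```text
t: 7.52
tool_pos: [0.3743, -0.3118, 0.1372]
orientation: [-0.002, 0.754, 0.657, -0.0]
contact_force: [-0.1, 0.5, -0.4]
gripper_width: 0.0854
grasp_force: 0.0
```

```bash
python3 - <<'E'
from h import *
im,d=manip.get_image('top'); P=cloud('top',d); z=P[...,2]
hsv=cv2.cvtColor(im,cv2.COLOR_RGB2HSV); red=((hsv[...,0]<8)|(hsv[...,0]>172))&(hsv[...,1]>130)
q=P[red&(z>.145)&(z<.17)&(P[...,0]>.5)]; print('bar',len(q),[np.round(x,1) for x in cv2.minAreaRect((q[:,:2]*1000).astype(np.float32))] if len(q)>5 else 0)
c=cam('wrist'); iw,d=manip.get_image('wrist'); P=cloud('wrist',d,c); z=P[...,2]
near=(abs(P[...,0]-.3755)<.07)&(abs(P[...,1]+.318)<.08)
for lo,hi in ((.075,.1),(.045,.062)):
    q=P[near&(z>lo)&(z<hi)]; print(len(q),np.round(np.median(q,0),4),[np.round(x,1) for x in cv2.minAreaRect((q[:,:2]*1000).astype(np.float32))])
a=cv2.resize(im[120:220,190:340],(450,300),interpolation=cv2.INTER_CUBIC)
save('w3',np.hstack([cv2.resize(iw,(350,300)),a]))
E
python3 go.py .3755 -.318 .023 82.4
```

```text
bar 185 [array([584.5, -70.8]), array([70.4, 16.3]), np.float64(89.3)]
1925 [ 0.3734 -0.3165  0.0857] [array([ 373. , -319.2]), array([59.7, 14.5]), np.float64(82.7)]
2869 [ 0.3759 -0.2919  0.0538] [array([ 373. , -319.2]), array([110.1,  26.1]), np.float64(82.2)]
shift cm [-7.100e-01 -1.000e-02  1.156e+01] turn [-0.  -0.  -0.1]
t 7.62 pos [ 0.3766 -0.3111  0.1386] psi 82.35 q6 0.86 F [ 0.3 -0.   0.1] w 0.0856
```

View pics/w3.png

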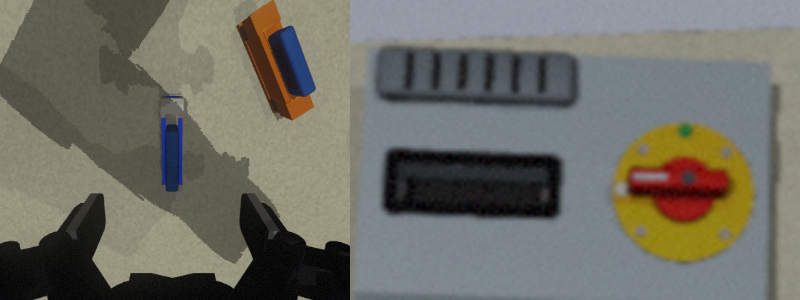

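Wrist view (left half): the blue tab is at (172,155) between the fingers and the orange cell at (275,60). Top crop: the handle's stripe points to the white mark at (620,188), so the lamp is off. Descending on the tab.

Call:
drive_tool(moves="100 -0.8 -0.1 3 0 0 0; 100 -0.8 -0.1 6 0 0 0; 100 -0.8 -0.1 9 0 0 0; 100 -0.8 -0.1 11.5 0 0 0; 100 -0.8 -0.1 11.5 0 0 0; 50 -0.8 -0.1 11.5 0 0 0; 0 -0.8 -0.1 11.5 0 0 0; 0 -0.8 -0.1 11.5 0 0 0", grip_force=80)

```text
t: 8.28
tool_pos: [0.3759, -0.32, 0.0255]
orientation: [0.002, 0.752, 0.659, 0.0]
contact_force: [-0.4, 0.0, 0.9]
gripper_width: 0.0515
grasp_force: 0.0
```

Call:
drive_tool(moves="0 0 0 0 0 0 0; 0 0 0 0 0 0 0; 0 0 0 0 0 0 0; 0 0 0 0 0 0 0; 0 0 0 0 0 0 0; 0 0 0 0 0 0 0")

```text
t: 8.78
tool_pos: [0.3749, -0.3197, 0.0246]
orientation: [0.001, 0.753, 0.659, 0.0]
contact_force: [-0.7, 1.5, 7.1]
gripper_width: 0.0132
grasp_force: 78.2
```

```bash
python3 go.py .589 .0815 .2 88.4
```

```text
shift cm [ 42.59  15.93 -17.55] turn [ 0.1  0.  -6. ]
t 8.78 pos [ 0.3749 -0.3197  0.0246] psi 82.39 q6 0.85 F [-0.7  1.5  7.1] w 0.0132
```

Gripped (13 mm, 78 N). Lifting, then carrying toward the well.

Call:
drive_tool(moves="0 0 0 -2 0 0 0; 0 0 0 -5 0 0 0; 0 0 0 -9 0 0 0; 0 0 0 -13 0 0 0; 0 0 0 -16 0 0 0; 0 2.5 1 -17.5 0 0 -1; 0 6 2.2 -17.5 0 0 -2; 0 9.5 3.5 -17.5 0 0 -3")

```text
t: 9.45
tool_pos: [0.4223, -0.2295, 0.2]
orientation: [0.001, 0.736, 0.677, 0.0]
contact_force: [0.6, -0.6, -4.6]
gripper_width: 0.0132
grasp_force: 78.9
```

Call:
drive_tool(moves="0 3.5 1.5 0 0 0 -1; 0 7 3 0 0 0 -2; 0 10.5 4.5 0 0 0 -3; 0 14 6 0 0 0 -3; 0 17.5 7.5 0 0 0 -3; 0 21 9 0 0 0 -3; 0 24 10.2 0 0 0 -3; 0 27 11.3 0 0 0 -3")

```text
t: 10.12
tool_pos: [0.5563, 0.0323, 0.1985]
orientation: [-0.0, 0.717, 0.697, -0.0]
contact_force: [0.5, -0.4, -3.8]
gripper_width: 0.0128
grasp_force: 78.9
```

```bash
python3 go.py .589 .0815 .18 88.4
```

```text
shift cm [5.01 3.13 1.85] turn [-0. -0.  0.]
t 10.12 pos [0.5563 0.0323 0.1985] psi 88.42 q6 1.53 F [ 0.5 -0.4 -3.8] w 0.0128
```

```bash
python3 - <<'E'
from h import *
c=cam('wrist'); s=manip.observe(); im,d=manip.get_image('wrist'); P=cloud('wrist',d,c); z=P[...,2]
save('w4',im)
tp=s['tool_pos']; print(tp)
for lo,hi in ((-.0246+.046,-.0246+.060),(.055,.066)):
    m=(z-tp[2]>lo)&(z-tp[2]<hi)&(abs(P[...,0]-tp[0])<.05)&(abs(P[...,1]-tp[1])<.075)
    q=P[m]; print('cell rel',len(q),np.round(np.percentile(q-tp,[1,50,99],axis=0),4).tolist() if len(q) else '')
    if len(q)>20: r=cv2.minAreaRect(((q-tp)[:,:2]*1000).astype(np.float32)); print(r)
m=(z>.108)&(z<.116)&(P[...,0]<.64)&(P[...,0]>.54)&(P[...,1]>-.01)
q=P[m]; print('collar',len(q),cv2.minAreaRect((q[:,:2]*1000).astype(np.float32)) if len(q)>20 else '')
m=(z>.119)&(z<.13)&(P[...,0]>.62); q=P[m]; print('housing',len(q),cv2.minAreaRect((q[:,:2]*1000).astype(np.float32)) if len(q)>20 else '')
E
python3 go.py .589 .0815 .18 88.4
```

```text
[0.55630725 0.03231196 0.1985028 ]
cell rel 5506 [[-0.013, -0.0534, 0.0235], [0.0003, 0.0392, 0.0293], [0.0131, 0.0551, 0.0336]]
((-0.7323827743530273, -0.08817291259765625), (111.37185668945312, 26.073387145996094), 88.54660034179688)
cell rel 6827 [[-0.0183, -0.0278, 0.0555], [-0.0006, 0.0069, 0.0612], [0.0172, 0.0298, 0.065]]
((-2.693998098373413, 1.0689010620117188), (58.56243896484375, 37.182640075683594), 66.36701202392578)
collar 4271 ((587.968017578125, 81.97578430175781), (134.24346923828125, 50.18386459350586), 88.01778411865234)
housing 13478 ((669.0801391601562, 79.36019134521484), (149.23806762695312, 39.56071853637695), 88.2474594116211)
shift cm [4.52 2.96 1.86] turn [ 0.1 -0.2  0.2]
t 10.17 pos [0.5582 0.037  0.1984] psi 88.56 q6 1.53 F [ 1.2  4.9 -3.7] w 0.0129
```

View pics/w4.png

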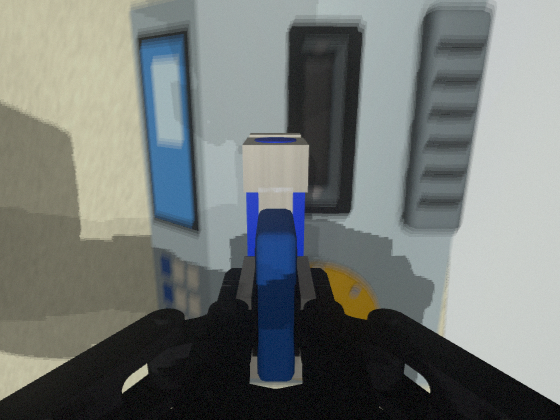

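The wrist view shows the cell upright and square in the grip, with the well collar at (325,115) ahead. The cell is centred on the TCP to within 1 mm. The well is at about (0.5885, 0.082), yaw 88.3° for its long axis. Moving over it and settling.

Call:
drive_tool(moves="0 2 1.3 0 0 0 0; 0 4 2.6 0 0 0 0; 0 4.7 3 1 0 0 0; 0 4.9 3.1 2 0 0 0; 0 4.9 3.1 3 0 0 0; 0 4.9 3.1 3.5 0 0 0; 0 4.9 3.1 3.5 0 0 0; 0 4.9 3.1 3.5 0 0 0")

```text
t: 10.83
tool_pos: [0.5877, 0.0776, 0.1634]
orientation: [-0.0, 0.717, 0.697, -0.0]
contact_force: [0.3, -0.2, -2.9]
gripper_width: 0.0129
grasp_force: 79.2
```

Call:
drive_tool(moves="0 0 0 0 0 0 0; 0 0 0 0 0 0 0; 0 0 0 0 0 0 0; 0 0 0 0 0 0 0")

```text
t: 11.17
tool_pos: [0.5886, 0.0784, 0.1641]
orientation: [0.0, 0.717, 0.697, 0.0]
contact_force: [-0.4, 0.2, -4.1]
gripper_width: 0.0129
grasp_force: 79.2
```

```bash
python3 - <<'E'
from h import *
def rr(q): return [np.round(x,1) for x in cv2.minAreaRect((q[:,:2]*1000).astype(np.float32))] if len(q)>20 else ''
for n in ('wrist','top'):
    c=cam(n); s=manip.observe(); im,d=manip.get_image(n); P=cloud(n,d,c); z=P[...,2]; tp=s['tool_pos']; print(n,np.round(tp,4))
    m=(z-tp[2]>.0215)&(z-tp[2]<.035)&(abs(P[...,0]-tp[0])<.03)&(abs(P[...,1]-tp[1])<.075); q=P[m]; print('cell',len(q),rr(q))
    m=(z>.109)&(z<.116)&(P[...,0]<.64)&(P[...,0]>.54)&(P[...,1]>-.01); q=P[m]; print('collar',len(q),rr(q))
    m=(z>.119)&(z<.13)&(P[...,0]>.64)&(P[...,1]>-.01); q=P[m]; print('housing',len(q),rr(q))
E
python3 go.py .589 .082 .1 88.2
```

```text
wrist [0.5886 0.0784 0.1641]
cell 5487 [array([587.8,  78.2]), array([111.3,  26.1]), np.float64(88.4)]
collar 3159 [array([588.4,  94.5]), array([108.4,  49.9]), np.float64(88.0)]
housing 14509 [array([669.1,  79.8]), array([148.3,  39.5]), np.float64(88.4)]
top [0.5886 0.0784 0.164 ]
cell 4 
collar 44 [array([590.5,   6.2]), array([93.1, 31.4]), np.float64(7.9)]
housing 231 [array([669.6, 177.9]), array([ 39.6, 344.5]), np.float64(0.1)]
shift cm [0.36 0.03 6.4 ] turn [ 0.  -0.   0.2]
t 11.27 pos [0.5886 0.0784 0.164 ] psi 88.39 q6 1.61 F [-0.2 -0.4 -3.8] w 0.0127
```

Call:
drive_tool(moves="0 0.35 0 0.5 0 0 0; 0 0.35 0 1.2 0 0 0; 0 0.35 0 1.8 0 0 0; 0 0.35 0 2.2 0 0 0; 0 0.35 0 2.4 0 0 0; 0 0.35 0 2.7 0 0 0; 0 0.35 0 3.0 0 0 0; 0 0.35 0 3.2 0 0 0")

```text
t: 11.93
tool_pos: [0.5885, 0.082, 0.1314]
orientation: [-0.0, 0.717, 0.697, -0.0]
contact_force: [0.5, -0.5, -4.7]
gripper_width: 0.0128
grasp_force: 79.4
```

```bash
python3 go.py .589 .082 .1 88.2
```

```text
shift cm [0.   0.05 3.14] turn [-0.   0.   0.2]
t 11.93 pos [0.5885 0.082  0.1314] psi 88.39 q6 1.61 F [ 0.5 -0.5 -4.7] w 0.0128
```

Call:
drive_tool(moves="0 0 0 0.3 0 0 0; 0 0 0 0.6 0 0 0; 0 0 0 0.9 0 0 0; 0 0 0 1.2 0 0 0; 0 0 0 1.5 0 0 0; 0 0 0 1.8 0 0 0; 0 0 0 2.1 0 0 0; 0 0 0 2.3 0 0 0")

```text
t: 12.6
tool_pos: [0.5884, 0.082, 0.1083]
orientation: [-0.0, 0.717, 0.697, -0.0]
contact_force: [-0.3, 0.5, -3.7]
gripper_width: 0.013
grasp_force: 79.4
```

In the slot without contact. Pressing past the balls.

Call:
drive_tool(moves="0 0 0 0.3 0 0 0; 0 0 0 0.6 0 0 0; 0 0 0 0.9 0 0 0; 0 0 0 1.2 0 0 0; 0 0 0 1.5 0 0 0; 0 0 0 1.8 0 0 0; 0 0 0 2.1 0 0 0; 0 0 0 2.3 0 0 0")

```text
t: 13.27
tool_pos: [0.588, 0.082, 0.0848]
orientation: [-0.0, 0.717, 0.697, -0.0]
contact_force: [0.4, 1.0, -3.3]
gripper_width: 0.0128
grasp_force: 79.4
```

Call:
drive_tool(moves="0 0 0 0 0 0 0; 0 0 0 0.1 0 0 0; 0 0 0 0.2 0 0 0; 0 0 0 0.2 0 0 0")

```text
t: 13.6
tool_pos: [0.5885, 0.0821, 0.0847]
orientation: [0.0, 0.717, 0.697, 0.0]
contact_force: [-4.4, 0.3, 7.1]
gripper_width: 0.0127
grasp_force: 81.0
```

Call:
drive_tool(moves="0 0 0 0.1 0 0 0; 0 0 0 0.2 0 0 0; 0 0 0 0.2 0 0 0")

```text
t: 13.85
tool_pos: [0.5886, 0.0821, 0.0846]
orientation: [0.001, 0.717, 0.697, 0.001]
contact_force: [-10.8, -0.8, 26.5]
gripper_width: 0.013
grasp_force: 83.8
```

```bash
python3 - <<'E'
from h import *
tp=manip.observe()['tool_pos']; c=cam('wrist'); im,d=manip.get_image('wrist'); P=cloud('wrist',d,c); z=P[...,2]
m=(abs(P[...,0]-tp[0])<.006)&(P[...,1]-tp[1]>.035)&(P[...,1]-tp[1]<.05); print('frame top z',np.percentile(z[m],[5,50,95]))
E
python3 go.py .589 .082 .2 88.2
```

```text
frame top z [0.11313649 0.11421555 0.1151219 ]
shift cm [-1.000e-02  6.000e-02 -1.153e+01] turn [0.1 0.  0.2]
t 13.9 pos [0.5886 0.0821 0.0846] psi 88.4 q6 1.61 F [-10.7   0.   26. ] w 0.0125
```

Home: frame top measured at 0.114 (0.060 + 0.054), and it bears 26 N on the floor. Unload, release and rise.

Call:
drive_tool(moves="0 0 0 -0.2 0 0 0; 0 0 0 -0.35 0 0 0; 50 0 0 -0.35 0 0 0; 50 0 0 -0.35 0 0 0; 50 0 0 -0.35 0 0 0; 50 0 0 -0.35 0 0 0; 50 0 0 -2.5 0 0 0; 50 0 0 -5.5 0 0 0")

```text
t: 14.57
tool_pos: [0.5864, 0.0819, 0.1347]
orientation: [-0.002, 0.717, 0.697, -0.002]
contact_force: [0.3, 0.0, -0.5]
gripper_width: 0.0426
grasp_force: 0.0
```

Call:
drive_tool(moves="100 0 0 -3 0 0 0; 100 0 0 -6 0 0 0; 100 0 0 -6 0 0 0; 100 0 0 -6 0 0 0")

```text
t: 14.9
tool_pos: [0.5899, 0.082, 0.1984]
orientation: [0.001, 0.717, 0.697, 0.001]
contact_force: [0.5, -0.5, -0.9]
gripper_width: 0.0855
grasp_force: 0.0
```

```bash
python3 - <<'E'
from h import *
tp=manip.observe()['tool_pos']; c=cam('wrist'); im,d=manip.get_image('wrist'); P=cloud('wrist',d,c); z=P[...,2]
save('w5',im)
m=(abs(P[...,0]-tp[0])<.006)&(P[...,1]-tp[1]>.035)&(P[...,1]-tp[1]<.05); print('frame top z',np.percentile(z[m],[5,50,95]))
m=(abs(P[...,0]-tp[0])<.015)&(abs(P[...,1]-tp[1])<.05)&(z>.135)&(z<.16); print('tab top z',m.sum(),np.percentile(z[m],[5,50,95]))
E
python3 go.py .5835 -.0775 .2 88.6
```

```text
frame top z [0.11297165 0.11413231 0.115354  ]
tab top z 1939 [0.14283622 0.145759   0.14694529]
shift cm [-15.96  -0.08  -0.32] turn [ 0.1 -0.  -0.2]
t 14.95 pos [0.5888 0.082  0.1969] psi 88.39 q6 1.61 F [-0.  -0.1  0.1] w 0.0858
```

View pics/w5.png

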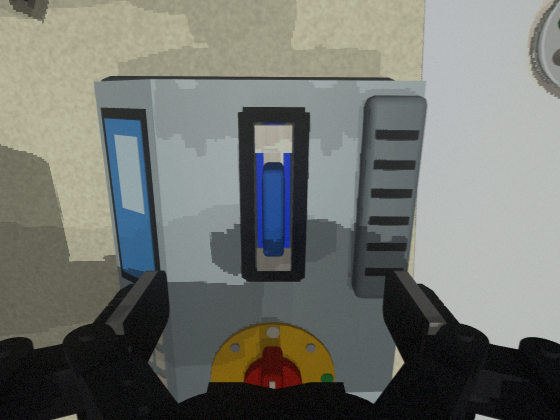

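The cell sits flush in the well at (273,195), fully home. Next, back to the handle.

Call:
drive_tool(moves="100 -3.5 0 0 0 0 0; 100 -7 0 0 0 0 0; 100 -10.5 0 0 0 0 0; 100 -13.5 0 0 0 0 0; 100 -15.9 -0.1 0 0 0 0; 100 -15.9 -0.1 0 0 0 0; 100 -15.9 -0.1 2 0 0 0; 100 -15.9 -0.1 4 0 0 0", grip_force=60)

```text
t: 15.62
tool_pos: [0.5831, -0.0772, 0.1557]
orientation: [0.0, 0.717, 0.697, 0.0]
contact_force: [0.3, 0.4, -0.3]
gripper_width: 0.0856
grasp_force: 0.0
```

```bash
python3 go.py .5835 -.0775 .095 88.6
```

```text
shift cm [-0.03  0.04  6.07] turn [ 0.  -0.  -0.3]
t 15.62 pos [ 0.5831 -0.0772  0.1557] psi 88.33 q6 1.34 F [ 0.3  0.4 -0.3] w 0.0856
```

Call:
drive_tool(moves="100 0 0 2.5 0 0 0; 100 0 0 5 0 0 0; 100 0 0 6 0 0 0; 50 0 0 6 0 0 0; 0 0 0 6 0 0 0; 0 0 0 6 0 0 0; 0 0 0 6 0 0 0; 0 0 0 6 0 0 0")

```text
t: 16.28
tool_pos: [0.5839, -0.0771, 0.098]
orientation: [0.001, 0.717, 0.697, 0.001]
contact_force: [0.4, 0.6, -0.1]
gripper_width: 0.0256
grasp_force: 0.0
```

Call:
drive_tool(moves="0 0 0 0 0 0 0; 0 0 0 0 0 0 0; 0 0 0 0 0 0 0; 0 0 0 0 0 0 0; 0 0 0 0 0 0 0")

```text
t: 16.7
tool_pos: [0.5834, -0.077, 0.0979]
orientation: [0.001, 0.717, 0.697, 0.0]
contact_force: [-2.4, 0.4, 5.8]
gripper_width: 0.0148
grasp_force: 58.6
```

Gripped. Turning clockwise, back to on.

Call:
drive_tool(moves="0 0 0 -0.1 0 0 6; 0 0 0 -0.1 0 0 12; 0 0 0 -0.1 0 0 18; 0 0 0 -0.1 0 0 24; 0 0 0 -0.1 0 0 30; 0 0 0 -0.1 0 0 36; 0 0 0 -0.1 0 0 42; 0 0 0 -0.1 0 0 48")

```text
t: 17.37
tool_pos: [0.5836, -0.0772, 0.098]
orientation: [0.0, 0.939, 0.343, 0.0]
contact_force: [1.7, -1.1, -3.8]
gripper_width: 0.0149
grasp_force: 59.9
```

Call:
drive_tool(moves="0 0 0 0 0 0 6; 0 0 0 0 0 0 12; 0 0 0 0 0 0 18; 0 0 0 0 0 0 24; 0 0 0 0 0 0 30; 0 0 0 0 0 0 36; 0 0 0 0 0 0 42; 0 0 0 0 0 0 42")

```text
t: 18.03
tool_pos: [0.5836, -0.0773, 0.098]
orientation: [0.0, 1.0, -0.016, 0.001]
contact_force: [2.9, -2.2, -4.5]
gripper_width: 0.015
grasp_force: 59.9
```

```bash
python3 go.py .5835 -.0775 .095 -1.5
```

```text
shift cm [-0.01  0.02  0.3 ] turn [ 0.  -0.1 -0.4]
t 18.03 pos [ 0.5836 -0.0773  0.098 ] psi -1.89 q6 2.92 F [ 2.9 -2.2 -4.5] w 0.015
```

Release, rise and back away for a final look.

Call:
drive_tool(moves="100 0 0 0 0 0 0; 100 0 0 0 0 0 0; 100 0 0 0 0 0 0; 100 0 0 0 0 0 0; 100 0 0 -3 0 0 0; 100 0 0 -7 0 0 0; 100 0 0 -10 0 0 0; 100 0 0 -12 0 0 0")

```text
t: 18.7
tool_pos: [0.584, -0.0771, 0.2213]
orientation: [0.0, 1.0, -0.013, 0.002]
contact_force: [0.8, -0.5, 0.2]
gripper_width: 0.0858
grasp_force: 0.0
```

Call:
drive_tool(moves="100 -3 2 0 0 0 0; 100 -6 4 0 0 0 0; 100 -9 6 0 0 0 0; 100 -12 8 0 0 0 0; 100 -15 10 0 0 0 0; 100 -18 12 0 0 0 0; 100 -20 14 0 0 0 0; 100 -20 14 0 0 0 0")

```text
t: 19.37
tool_pos: [0.3762, -0.2134, 0.2181]
orientation: [0.001, 1.0, -0.015, -0.0]
contact_force: [0.3, -0.1, 0.2]
gripper_width: 0.0853
grasp_force: 0.0
```

Run:
```python
from h import *
im,d=manip.get_image('top'); save('top9',im); P=cloud('top',d); z=P[...,2]
hsv=cv2.cvtColor(im,cv2.COLOR_RGB2HSV); red=((hsv[...,0]<8)|(hsv[...,0]>172))&(hsv[...,1]>130)
q=P[red&(z>.145)&(z<.17)&(P[...,0]>.5)]; print('bar',len(q),[np.round(x,1) for x in cv2.minAreaRect((q[:,:2]*1000).astype(np.float32))] if len(q)>5 else 0)
m=(abs(P[...,0]-.589)<.012)&(abs(P[...,1]-.082)<.05)&(z>.1)&(z<.17); print('cell z',np.percentile(z[m],[5,30,50,95]))
```

```text
bar 181 [array([589.9, -76.2]), array([15.6, 69.8]), np.float64(89.6)]
cell z [0.10708285 0.11287678 0.11560871 0.14706035]
```

View pics/top9.png

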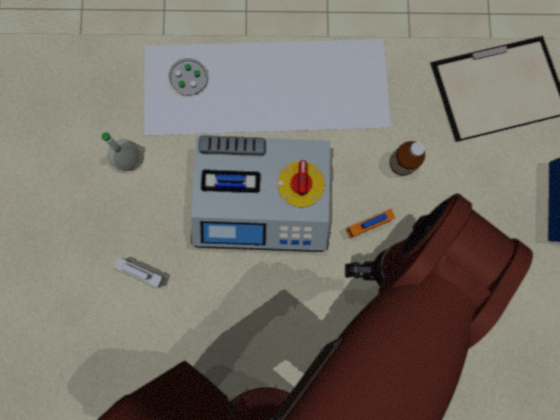

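The final view shows the blue cell home in the well at (231,181) and the handle's stripe up to the green mark at (303,165), so the lamp is on. The clear cell, flask, bottle and orange cell have not moved.

```bash
python3 -c "
from workcell import manip; print(manip.finish_job())"
```

```text
the job is handed in; nothing more can be done
None
```

The job is handed in at about 19 s: lamp turned off, blue cell lowered in and pressed home (frame top measured at 0.114 m), lamp back on, nothing else moved; the fingertips really end about 36 mm short of the reported TCP, so my first grip closed on air above the handle, and I corrected for that.

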